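Unhook the check weight past its sprung keeper and set it on the balance

ROBOT

A 6-joint arm with a two-finger parallel gripper is mounted at the origin on a cart in front of the work surface, level with it; the furniture and walls round the work are solid. World frame = base frame: x ahead of the robot, y to its left, z up, the work surface at z = 0. Lengths are in m, angles in rad, forces in N, time in s.
With the tool pointing down it reaches from about 0.375 to 0.825 m from the base axis. Payload 5.5 kg.
Tool frame: the origin (TCP) lies between the finger pads; the fingertips stand 19 mm ahead of it and the grasp point (between the pads) is the TCP (r.tip_reach is the z of the fingertips in the tool frame, in m); z points along the fingers, y is the line along which they close (so a half turn about z gives the same grasp; the last joint's range is limited). The gripper opens to 85 mm and grips with 20 to 120 N. Pads are 22 mm wide; open, the fingers measure 114 mm over their backs; the gripper's body (76 mm by 85 mm) begins 54 mm behind the grasp point. The pads swing forward as they close: fully open they stand 13 mm farther back than shut.
Start: joints at [1.13, 0.314, -0.047, 1.21, 0, 1.571], TCP at [0.256, 0.543, 0.25] pointing down, gripper open.
Joint ranges: [-2.67, 2.67], [-0.69, 1.73], [-1.03, 1.25], [-2.08, 2.16], [-1.42, 1.45], [-3.14, 3.14]. Speed limits (rad/s): [2.39, 2.39, 3.01, 3.14, 3.14, 3.14].

INTERFACE

Orientations are given as a 3x3 rotation matrix whose columns are the frame's x, y, z axes.
In Python, from station import r gives the robot as it stands. The module is installed in compiled form; this text tells all that it offers.
- The arm moves only by the shell command python3 -m handwheel 'ROWS' [FORCE]. ROWS is JSON, a list of rows, each a list of 3 entries, a list of its own where there are three numbers: the opening, from -1 (shut) to 1 (fully open), then the shift along the tool's x, y, z in units of 25 mm (1.0 is 25 mm), then the turn about the tool's z in units of 5 degrees (1.0 is 5 degrees). A call has 1 to 10 rows; each row shifts and turns the commanded pose from where the row before left it, along the tool's axes as they then stand; what a row does not reach is not made up. A row lasts 1/12 s, in which the tool goes at most 41.7 mm and 7.16 degrees, less where a joint would pass 70% of its speed; a pose out of reach is approached as far as the arm can. A call is refused whole if a number of a shift passes 1 or a number of a turn 1, either way. A call with a gripper value outside its range is refused whole. The fingers move at their own pace and stop on an object; FORCE is the grip in N (left out, the last holds). Time passes only in rows, so rows that do not move let the fingers close. It gives the time, the measured TCP pose, the force, the opening and the grip force at its end, in the units of the state.
- r.state(): the state, without advancing time (a new reading comes with each control period).
- r.capture(name): name is "scene" or "side" or "wrist"; returns a dict with "pixels" (384x512x3 uint8, blue, green, red), "depth" (384x512 float32, m along the optical axis (not along the pixel's ray), 0 where there is no reading), "fx", "fy", "cx", "cy" (pixels), "world_from_camera" (4x4, takes a point from camera to world coordinates); the wrist camera has in their place "T_tool_cam" (4x4, takes a point from camera to tool coordinates, whose origin is the TCP and whose axes are the flange's). Camera axes: x right, y up, looking along -z (the intrinsics and any distortion apply to the point x, -y, -z); pixel columns grow to the right and rows downward; lengths in m; the calibration is good to about 2 mm. A picture is of the moment at which its call begins: read the wrist's pose just before it.
- r.close_job(): hands the job in; it is judged then, once.
Trained networks look in a picture, given as the dict that the camera call returned (one of the last four; its "shot" number tells which), for a name from the list of things; names that differ only in an ending like _2 or _b are one class to them, and where a whole thing is asked for, a point or a joint stands for the part that bears it (a point fixed in the world has none). Each returns a list of dicts, best first, with "confidence" (0 to 1); they miss things now and then, are a little off and sometimes report something else, mostly with a low value. They report only what shows in the picture. A call takes as long as a camera call.
- r.cut_out(picture, name): "mask" (384x512 bool, what is visible of it) and "point" ([column, row] in pixels, amid what is visible of it).
The state is a dict: "time_s": time; "joints": joint angles; "joint_vel": joint speeds; "joint_efforts": joint torques, N m; "ee_pos": TCP position; "ee_rot": TCP orientation; "ft_force": force on the tool from outside, world axes, zero at the start; "ft_torque": the same for the moment, N m; "grip_width": finger opening in m; "finger_force": force on a finger pad.
Only numpy, scipy, OpenCV 4.12 (cv2) and the standard library are available. Lean on these libraries where they do the work, as an engineer would, in place of code of your own. Each camera call takes 0.05 s, during which the arm holds its last target. There are 200 camera calls.

TASK

The steel check weight hangs on the hook stand by its bail, kept there by a red sprung keeper. Push the weight straight back along the hook so that it presses the keeper fully open, up to its buffer, keep it pressed while you lift the bail out of the mouth, then draw it forward off the hook and set it upright in the middle of the balance pan. Go by feel and stay gentle: never use more than about 25 N on the hook or the balance, and leave the other things on the bench where they are.

Things in the scene. Friction and masses are not known exactly. Their poses are not given: they have to be found in the camera images.
- weight_knob (a point): centre of the check weight's black knob with an orange band, where it is held: 16 x 16 mm, 30 mm tall, flat sides along the weight's x and y axes, z up. The foot is 137 mm below, the bail's bar 41 mm below, joined by a neck 8 mm thick. At the start the weight hangs upright at rest, its axes within 0.04 rad of the stand's.
- weight: steel check weight, one rigid piece, 0.26 to 0.44 kg, 152 mm tall: cylinder 44 mm across, 42 mm tall, above it a closed bail (shoulder top 48 mm above the foot, 57 mm wide in y), then neck and knob. Origin under the middle of its foot, z up.
- weight_bar (a point): middle of the bail's top bar, round, 8 mm thick, 58 mm long along the weight's y axis, 96 mm above the foot. At the start it rests on the hook's arm, which passes through the bail's window under the bar, 44 mm high and 44 mm wide.
- stand: hook stand, fixed: grey base plate 150 x 90 x 10 mm, post 82 mm behind the origin, steel hook arm 30 mm wide pointing to the stand's -x (free end). Origin on the bench under the seat, x runs back along the hook to the post, z up. Arm, hood and keeper are clamped on the post at a reach that differs by up to 10 mm either way along x and is not measured: find it by feel.
- seat (a point): fixed point on the stand, at the arm's top, 118 mm above the bench, over the stand's origin; the arm is 10 mm thick, its free end 22 (+-10) mm in front. Two 7 mm cheeks, a 16 mm slot between them for the neck, form a front wall and a hood over the seat, underside 12 mm and top 17 mm above this point: under it the bar can rise only 4 mm.
- mouth (a point): fixed point on the stand, 16 mm behind and 17 mm above the seat: nominal upper rear edge of the hood (truly +-10 mm along x). Behind it is the mouth, open upward, filled by the red keeper. Once the bar is above the hood (weight 18 to 32 mm higher than hung; at 34 the shoulder meets the arm) it can be drawn along -x off the free end. Nothing of the hook is higher.
- keeper_face (a point): fixed point on the stand, where the shut keeper's front face nominally is (truly +-10 mm along x; does not move with it). The keeper slides to +x on a spring: 4 N at first, 8.5 N at 11 mm, then a rubber buffer that yields only above 11 N, about 9 N per mm, hard stop 1.5 mm on. The bar is clear of the hood after 8 mm of travel, by 3 mm at the buffer; it shuts by itself.
- pan (a point): middle of the top of the balance's round steel pan, 120 mm across, 50 mm above the bench; the pan gives way about 1 mm under the weight (4 N per mm).
- balance: white bench balance 200 x 160 mm, 38 mm tall with the pan 50 mm above the bench, fixed; origin on the bench under the pan's middle, display 90 mm in front of it (-x), z up.
- brass_weight: small brass knob weight, 30 mm across, 48 mm tall, standing on the bench; origin under its foot. A bystander.
- vial_a: glass vial with a white cap, 23 mm across, 76 mm tall; origin under its foot. A bystander.
- vial_b: glass vial with a white cap, 23 mm across, 76 mm tall; origin under its foot. A bystander.
- timer: white bench timer with three round buttons, 66 x 66 x 19 mm; origin under its middle. A bystander.
- tape_roll: roll of beige tape lying flat, 105 mm across, 25 mm tall; origin under its middle. A bystander.

How it is judged:
By the outcome, as a careful person would: the job done as asked, in the order asked, and still so for the second after the job is handed in, with the robot touching nothing.
It also fails if it takes over 64 s, if anything falls off the work surface, if the arm or the gripper's body presses on something with over 40 N, if the wrist force passes 120 N, or if a joint passes its speed limit or range.

## Working session

There is one attempt and no reset: what is moved stays moved. The work goes in short steps, Python scripts to look and compute and a shell command to move; the robot and the scene stay as the last step left them, time stands still between calls to the robot, and variables do not carry over. Pictures are saved under pics/ and viewed, at most 10 in all, crops included, and the job is handed in when it is done.

```bash
mkdir -p pics; cat > h.py <<'E'
import numpy as np, cv2
from station import r
def cap(n,save=None):
    s=r.state(); p=r.capture(n)
    if n=='wrist':
        T=np.eye(4);T[:3,:3]=s['ee_rot'];T[:3,3]=s['ee_pos'];p['W']=T@np.array(p['T_tool_cam'])
    else: p['W']=np.array(p['world_from_camera'])
    if save: cv2.imwrite('pics/'+save,p['pixels'])
    return p
def pts(p,m):
    v,u=np.nonzero(m&(p['depth']>0)); d=p['depth'][v,u]
    c=np.stack([(u-p['cx'])/p['fx']*d,-(v-p['cy'])/p['fy']*d,-d,np.ones_like(d)])
    return (p['W']@c)[:3].T
E
python3 - <<'E'
from h import *
s=r.state(); print(s['ee_pos'],np.round(s['ee_rot'],3).tolist(),s['ft_force'])
ims=[]
for n in ('scene','side'):
    p=cap(n); ims.append(p['pixels'].copy()); print(n,[k for k in p], np.round(p['W'],3).tolist())
    for o in ('weight_knob','weight','stand','balance','pan','brass_weight','vial_a','timer','tape_roll'):
        for d in r.cut_out(p,o)[:2]:
            q=pts(p,d['mask'])
            if len(q): print(o,round(d['confidence'],2),np.round(d['point']),np.round(np.median(q,0),3),np.round(np.percentile(q,2,axis=0),3),np.round(np.percentile(q,98,axis=0),3))
cv2.imwrite('pics/a.png',ims[0]);cv2.imwrite('pics/b.png',ims[1])
E
```

```text
[0.25575072 0.54214323 0.249416  ] [[-0.904, 0.427, -0.001], [0.427, 0.904, -0.002], [-0.0, -0.002, -1.0]] [-0.83629735 -0.00980918 -0.05574375]
scene ['pixels', 'depth', 'fx', 'fy', 'cx', 'cy', 'world_from_camera', 'shot', 'W'] [[0.787, 0.439, -0.434, 0.028], [-0.617, 0.55, -0.563, -0.677], [-0.009, 0.71, 0.704, 0.97], [0.0, 0.0, 0.0, 1.0]]
weight_knob 0.73 [293. 230.] [ 0.582 -0.146  0.069] [ 0.565 -0.166  0.018] [ 0.647 -0.11   0.176]
weight 0.74 [292. 229.] [ 0.581 -0.146  0.067] [ 0.565 -0.164  0.032] [ 0.603 -0.124  0.176]
stand 0.74 [298. 228.] [ 0.615 -0.14   0.011] [ 0.545 -0.186 -0.002] [ 0.696 -0.096  0.135]
balance 0.71 [354. 232.] [ 0.745 -0.253  0.04 ] [ 0.738 -0.262 -0.003] [ 0.799 -0.211  0.076]
balance 0.69 [214. 190.] [0.515 0.166 0.037] [0.426 0.099 0.009] [0.622 0.267 0.051]
pan 0.6 [217. 188.] [0.518 0.166 0.037] [ 0.426  0.099 -0.   ] [0.628 0.272 0.051]
brass_weight 0.69 [352. 227.] [ 0.745 -0.254  0.043] [ 0.738 -0.262 -0.001] [ 0.803 -0.212  0.076]
brass_weight 0.5 [287. 184.] [0.743 0.038 0.027] [0.734 0.03  0.   ] [0.758 0.053 0.047]
vial_a 0.74 [211. 160.]
[... 926 characters left out ...]
 [296. 230.] [0.548 0.199 0.038] [0.441 0.111 0.011] [0.639 0.279 0.051]
balance 0.54 [339. 282.] [0.6   0.401 0.021] [ 0.57   0.342 -0.003] [0.655 0.439 0.027]
pan 0.9 [298. 229.] [0.548 0.199 0.038] [0.442 0.111 0.017] [0.639 0.278 0.051]
brass_weight 0.59 [227. 251.] [0.759 0.053 0.029] [0.747 0.043 0.011] [0.767 0.061 0.046]
brass_weight 0.44 [215. 202.] [ 0.652 -0.107  0.015] [ 0.559 -0.142  0.002] [ 0.695 -0.07   0.133]
vial_a 0.39 [153. 187.] [ 0.744 -0.313  0.049] [ 0.733 -0.327  0.006] [ 0.752 -0.309  0.077]
timer 0.53 [206. 133.] [ 0.407 -0.391  0.012] [ 0.373 -0.431 -0.005] [ 0.438 -0.359  0.018]
tape_roll 0.8 [340. 279.] [0.6   0.391 0.021] [0.572 0.342 0.002] [0.653 0.437 0.026]
```

```bash
python3 - <<'E'
from h import *
ims=[]
for n in ('scene','side'):
    p=cap(n); q=pts(p,np.ones((384,512),bool))
    def sel(lo,hi,x0,x1,y0,y1):
        return q[(q[:,2]>lo)&(q[:,2]<hi)&(q[:,0]>x0)&(q[:,0]<x1)&(q[:,1]>y0)&(q[:,1]<y1)]
    print(n)
    a=sel(.006,.014,.5,.75,-.23,-.04); print('base',len(a),cv2.minAreaRect((a[:,:2]*1000).astype(np.float32)))
    a=sel(.165,.2,.5,.75,-.23,-.04); print('knob',len(a),a.min(0),a.max(0),a.mean(0))
    a=sel(.11,.15,.5,.75,-.23,-.04); print('arm',len(a),a.min(0),a.max(0),cv2.minAreaRect((a[:,:2]*1000).astype(np.float32)))
    a=sel(.046,.056,.38,.7,.05,.33); print('pan',len(a),cv2.minEnclosingCircle((a[:,:2]*1000).astype(np.float32)))
    a=sel(.03,.056,.38,.7,.05,.33); print('bal',len(a),cv2.minAreaRect((a[:,:2]*1000).astype(np.float32)))
    x=p['pixels']; c=x[110:290,200:380] if n=='scene' else x[120:300,130:310]
    ims.append(cv2.resize(c,(400,400),interpolation=cv2.INTER_CUBIC))
cv2.imwrite('pics/ab.png',np.hstack(ims))
E
```

```text
scene
base 457 ((617.7498779296875, -129.95126342773438), (150.28121948242188, 89.90167999267578), 19.732318878173828)
knob 34 [ 0.5763641  -0.14914565  0.1655122 ] [ 0.59504105 -0.13366799  0.17797393] [ 0.58463138 -0.14193936  0.17312551]
arm 353 [ 0.55835862 -0.16647839  0.1100365 ] [ 0.6820488  -0.09095876  0.14962015] ((619.292724609375, -125.9712142944336), (123.38729095458984, 54.18769073486328), 24.18404197692871)
pan 512 ((550.4581909179688, 184.8711700439453), 61.50225067138672)
bal 1702 ((529.506103515625, 188.8604736328125), (161.1480712890625, 199.76907348632812), 79.23890686035156)
side
base 296 ((624.8214111328125, -125.81974029541016), (150.1496124267578, 88.71127319335938), 18.49911880493164)
knob 27 [ 0.58048564 -0.14561626  0.16561146] [ 0.60015712 -0.12693503  0.17956375] [ 0.59209448 -0.13642887  0.17242582]
arm 308 [ 0.56452449 -0.16495656  0.11000298] [ 0.68973246 -0.08582423  0.14958931] ((626.6919555664062, -122.10662841796875), (124.53887939453125, 53.86433792114258), 23.724802017211914)
pan 645 ((554.9281616210938, 189.17120361328125), 60.0342903137207)
bal 2305 ((536.4498901367188, 192.50250244140625), (159.61195373535156, 199.80372619628906), 78.5800552368164)
```

View pics/a.png

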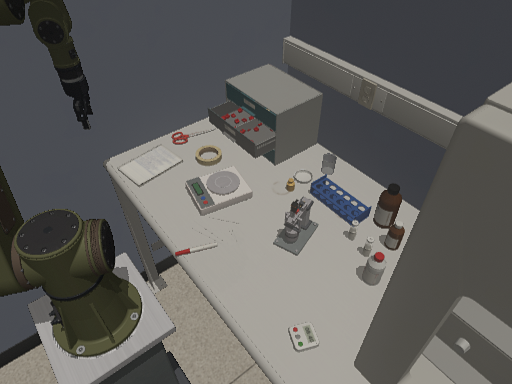

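View pics/ab.png

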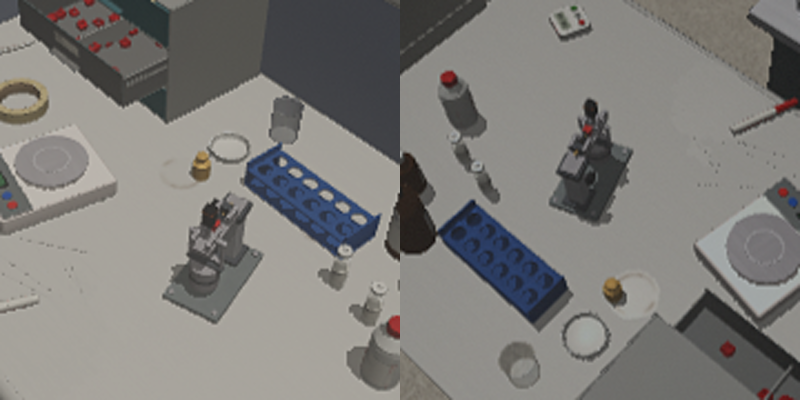

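Scene: the stand is at px (297,235), with the weight's black knob at about (295,210); the balance is at (218,185). The stand yaw is about 19°. Next I move over the stand.

```bash
R='python3 -m handwheel'
python3 -m handwheel '[[1,[-0.8,-0.63,0],0],[1,[-0.8,-0.63,0],0],[1,[-0.8,-0.63,0],0],[1,[-0.8,-0.63,0],0],[1,[-0.8,-0.63,0],0],[1,[-0.8,-0.63,0],0],[1,[-0.8,-0.63,0],0],[1,[-0.8,-0.63,0],0],[1,[-0.8,-0.63,0],0],[1,[-0.8,-0.63,0],0]]'
python3 -m handwheel '[[1,[-0.8,-0.63,0],0],[1,[-0.8,-0.63,0],0],[1,[-0.8,-0.63,0],0],[1,[-0.8,-0.63,0],0],[1,[-0.8,-0.63,0],0],[1,[-0.8,-0.63,0],0],[1,[-0.8,-0.63,0],0],[1,[-0.8,-0.63,0],0],[1,[-0.8,-0.63,0],0],[1,[-0.8,-0.63,0],0]]'
```

```text
time_s: 1.93
ee_pos: [0.3701, 0.3137, 0.2505]
ee_rot: [[-0.904, 0.427, 0.0], [0.427, 0.904, 0.0], [-0.0, 0.0, -1.0]]
ft_force: [-0.3, 0.5, 0.5]
grip_width: 0.0853
finger_force: 0.0
time_s: 2.77
ee_pos: [0.4838, 0.0859, 0.2505]
ee_rot: [[-0.904, 0.427, 0.0], [0.427, 0.904, 0.0], [-0.0, 0.0, -1.0]]
ft_force: [1.0, -0.3, -0.1]
grip_width: 0.0852
finger_force: 0.0
```

```bash
python3 -m handwheel '[[1,[-0.78,-0.63,-0.2],0],[1,[-0.78,-0.63,-0.2],0],[1,[-0.78,-0.63,-0.2],0],[1,[-0.78,-0.63,-0.2],0],[1,[-0.78,-0.63,-0.2],0],[1,[-0.78,-0.63,-0.2],0],[1,[-0.78,-0.63,-0.2],0],[1,[-0.78,-0.63,-0.2],0],[1,[-0.78,-0.63,-0.2],0],[1,[-0.7,-0.5,-0.2],0]]'
python3 -m handwheel '[[1,[0,0,0],1],[1,[0,0,0],1],[1,[0,0,0],1],[1,[0,0,0],1],[1,[0,0,0],1],[1,[0,0,0],1],[1,[0,0,0],1],[1,[0,0,0],1],[1,[0,0,0],1.0],[1,[0,0,0],0.14]]'
python3 - <<'E'
from h import *
p=cap('wrist','w1.png'); q=pts(p,np.ones((384,512),bool)); print(np.round(p['T_tool_cam'],3).tolist(),p['fx'])
a=lambda lo,hi:q[(q[:,2]>lo)&(q[:,2]<hi)&(abs(q[:,0]-.6)<.15)&(abs(q[:,1]+.13)<.12)]
for n,lo,hi in (('base',.005,.015),('knob',.172,.186),('arm',.127,.145),('shoulder',.03,.06)):
    b=a(lo,hi)
    if len(b)>5: print(n,len(b),cv2.minAreaRect((b[:,:2]*1000).astype(np.float32)),b[:,2].mean())
E
```

```text
time_s: 3.6
ee_pos: [0.5925, -0.1364, 0.3006]
ee_rot: [[-0.904, 0.427, 0.0], [0.427, 0.904, -0.0], [-0.0, -0.0, -1.0]]
ft_force: [0.6, 0.7, 0.2]
grip_width: 0.0857
finger_force: 0.0
time_s: 4.43
ee_pos: [0.5921, -0.1347, 0.3003]
ee_rot: [[-0.324, 0.946, -0.0], [0.946, 0.324, 0.0], [0.0, -0.0, -1.0]]
ft_force: [1.0, -0.3, -0.4]
grip_width: 0.0857
finger_force: 0.0
[[-0.0, 0.957, 0.29, 0.075], [1.0, -0.0, 0.001, -0.0], [0.001, 0.29, -0.957, -0.124], [0.0, 0.0, 0.0, 1.0]] 342.84733949449065
base 3841 ((640.3773803710938, -178.19813537597656), (154.87327575683594, 209.30767822265625), 22.96893882751465) 0.009762308797478636
knob 460 ((586.939697265625, -138.4054412841797), (16.080852508544922, 16.670928955078125), 18.034137725830078) 0.17714880693416024
arm 1866 ((605.5337524414062, -127.05533599853516), (91.6751937866211, 40.0747184753418), 18.449804306030273) 0.13354300589709214
shoulder 402 ((676.095458984375, -156.1964111328125), (88.37445831298828, 213.4261932373047), 57.036991119384766) 0.0458426979794708
```

View pics/w1.png

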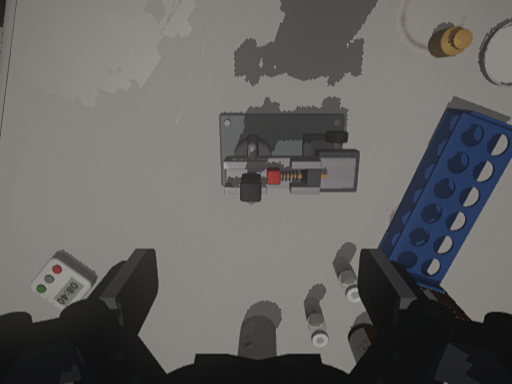

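```bash
python3 -m handwheel '[[1,[-0.07,-0.24,0.6],0.1],[1,[0,0,0.6],0],[1,[0,0,0.6],0],[1,[0,0,0.6],0],[1,[0,0,0.6],0],[1,[0,0,0.6],0],[1,[0,0,0.6],0],[1,[0,0,0.6],0],[1,[0,0,0.5],0],[1,[0,0,0.1],0]]' 40
python3 -m handwheel '[[0.2,[0,0,0],0],[0.0,[0,0,0],0],[-0.2,[0,0,0],0],[-0.4,[0,0,0],0],[-0.5,[0,0,0],0],[-0.5,[0,0,0],0],[-0.5,[0,0,0],0]]'
python3 - <<'E'
from h import *
p=cap('wrist','w2.png')
E
```

```text
time_s: 5.32
ee_pos: [0.5855, -0.138, 0.1629]
ee_rot: [[-0.32, 0.947, -0.004], [0.947, 0.32, 0.001], [0.002, -0.003, -1.0]]
ft_force: [-0.9, 0.0, 0.2]
grip_width: 0.0855
finger_force: 0.0
time_s: 5.9
ee_pos: [0.5872, -0.1384, 0.1657]
ee_rot: [[-0.318, 0.948, 0.001], [0.948, 0.318, -0.0], [-0.0, 0.0, -1.0]]
ft_force: [-0.4, 0.5, 0.3]
grip_width: 0.0216
finger_force: 0.0
```

View pics/w2.png

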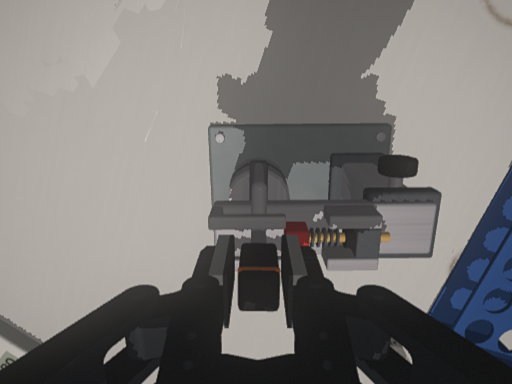

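The knob (px 259,278) is centred between the pads, so I close the gripper.

```bash
python3 -m handwheel '[[-0.6,[0,0,0],0],[-0.7,[0,0,0],0],[-0.8,[0,0,0],0],[-0.9,[0,0,0],0],[-1,[0,0,0],0],[-1,[0,0,0],0],[-1,[0,0,0],0],[-1,[0,0,0],0]]' 60
```

```text
time_s: 6.62
ee_pos: [0.5872, -0.1383, 0.1655]
ee_rot: [[-0.318, 0.948, 0.001], [0.948, 0.318, 0.0], [-0.0, 0.001, -1.0]]
ft_force: [1.7, 0.5, 2.9]
grip_width: 0.015
finger_force: 58.8
```

```bash
python3 -m handwheel '[[-1,[0,0,-0.04],0],[-1,[0,0,0],0],[-1,[0,0,0],0]]' | grep -E "ee_pos|force"
for i in 1; do
python3 -m handwheel '[[-1,[0,0.08,0],0],[-1,[0,0,0],0],[-1,[0,0,0],0]]' | grep -E "ee_pos|ft_force"
python3 -m handwheel '[[-1,[0,0.08,0],0],[-1,[0,0,0],0],[-1,[0,0,0],0]]' | grep -E "ee_pos|ft_force"
done
```

```text
ee_pos: [0.5863, -0.1384, 0.1656]
ft_force: [0.4, -0.9, -1.3]
finger_force: 58.6
ee_pos: [0.5887, -0.1377, 0.1658]
ft_force: [0.9, 0.3, -2.9]
ee_pos: [0.5909, -0.1371, 0.1662]
ft_force: [-0.8, -0.3, -3.6]
```

```bash
python3 -m handwheel '[[-1,[0,0.08,0],0],[-1,[0,0,0],0],[-1,[0,0,0],0]]' | grep -E "ee_pos|ft_force"
python3 -m handwheel '[[-1,[0,0.08,0],0],[-1,[0,0,0],0],[-1,[0,0,0],0]]' | grep -E "ee_pos|ft_force"
python3 -m handwheel '[[-1,[0,0.06,0],0],[-1,[0,0,0],0],[-1,[0,0,0],0]]' | grep -E "ee_pos|ft_force"
python3 -m handwheel '[[-1,[0,0.06,0],0],[-1,[0,0,0],0],[-1,[0,0,0],0]]' | grep -E "ee_pos|ft_force"
```

```text
ee_pos: [0.5928, -0.1364, 0.1663]
ft_force: [0.2, -0.3, -2.5]
ee_pos: [0.5947, -0.1358, 0.1663]
ft_force: [-0.5, 0.1, -2.5]
ee_pos: [0.5961, -0.1353, 0.1663]
ft_force: [-0.1, 0.2, -3.4]
ee_pos: [0.5966, -0.1351, 0.1662]
ft_force: [-3.3, -2.0, -1.3]
```

```bash
python3 -m handwheel '[[-1,[0,0.08,0],0],[-1,[0,0,0],0],[-1,[0,0,0],0]]' | grep -E "ee_pos|ft_force"
python3 -m handwheel '[[-1,[0,0.08,0],0],[-1,[0,0,0],0],[-1,[0,0,0],0]]' | grep -E "ee_pos|ft_force"
python3 -m handwheel '[[-1,[0,0.08,0],0],[-1,[0,0,0],0],[-1,[0,0,0],0]]' | grep -E "ee_pos|ft_force"
python3 -m handwheel '[[-1,[0,0.08,0],0],[-1,[0,0,0],0],[-1,[0,0,0],0]]' | grep -E "ee_pos|ft_force"
```

```text
ee_pos: [0.5989, -0.1344, 0.1662]
ft_force: [-5.1, -1.5, -0.3]
ee_pos: [0.6007, -0.1338, 0.1661]
ft_force: [-4.9, -1.7, 0.3]
ee_pos: [0.6024, -0.1332, 0.1662]
ft_force: [-6.2, -2.5, -0.1]
ee_pos: [0.604, -0.1326, 0.1661]
ft_force: [-6.3, -2.3, -0.1]
```

```bash
python3 -m handwheel '[[-1,[0,0.08,0],0],[-1,[0,0,0],0],[-1,[0,0,0],0]]' | grep -E "ee_|ft_force"
python3 -m handwheel '[[-1,[0,0.04,0],0],[-1,[0,0,0],0],[-1,[0,0,0],0]]' | grep -E "ee_pos|ft_force"
python3 -m handwheel '[[-1,[0,0.03,0],0],[-1,[0,0,0],0],[-1,[0,0,0],0]]' | grep -E "ee_|ft_"
python3 - <<'E'
from h import *
p=cap('wrist','w3.png')
cv2.imwrite('pics/w3.png',cv2.resize(p['pixels'][150:330,170:450],None,fx=2.5,fy=2.5))
E
```

```text
ee_pos: [0.6057, -0.132, 0.1661]
ee_rot: [[-0.318, 0.948, -0.002], [0.948, 0.318, -0.001], [0.0, -0.002, -1.0]]
ft_force: [-6.9, -1.9, 0.6]
ee_pos: [0.6065, -0.1318, 0.1661]
ft_force: [-7.7, -2.3, 0.9]
ee_pos: [0.6072, -0.1315, 0.1661]
ee_rot: [[-0.318, 0.948, -0.003], [0.948, 0.318, -0.001], [-0.0, -0.003, -1.0]]
ft_force: [-8.8, -2.4, 1.5]
```

View pics/w3.png

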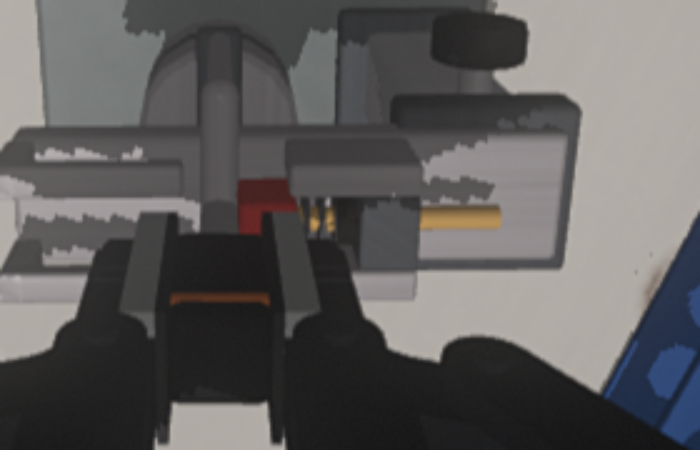

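```bash
python3 -m handwheel '[[-1,[0,0.02,0],0],[-1,[0,0,0],0],[-1,[0,0,0],0]]' | grep -E "ee_pos|ft_force"
python3 -m handwheel '[[-1,[0,0.02,0],0],[-1,[0,0,0],0],[-1,[0,0,0],0]]' | grep -E "ee_pos|ft_force"
python3 -m handwheel '[[-1,[0,0,0],0],[-1,[0,0,0],0]]' | grep -E "ee_pos|ft_force"
```

```text
ee_pos: [0.6073, -0.1315, 0.1661]
ft_force: [-7.6, -1.9, 1.9]
ee_pos: [0.6074, -0.1315, 0.1661]
ft_force: [-9.5, -2.7, 3.4]
ee_pos: [0.6074, -0.1314, 0.1661]
ft_force: [-10.1, -2.5, 3.2]
```

```bash
python3 -m handwheel '[[-1,[0,0.015,-0.1],0],[-1,[0,0,0],0],[-1,[0,0,0],0]]' | grep -E "ee_pos|ft_force"
python3 -m handwheel '[[-1,[0,0,-0.1],0],[-1,[0,0,0],0],[-1,[0,0,0],0]]' | grep -E "ee_pos|ft_force"
```

```text
ee_pos: [0.6073, -0.1312, 0.1676]
ft_force: [-7.5, -3.1, -3.0]
ee_pos: [0.6072, -0.1309, 0.1696]
ft_force: [-7.6, -2.3, -4.3]
```

```bash
python3 -m handwheel '[[-1,[0,0.03,0],0],[-1,[0,0,0],0],[-1,[0,0,0],0]]' | grep -E "ee_pos|ft_force"
python3 -m handwheel '[[-1,[0,0.02,-0.08],0],[-1,[0,0,0],0],[-1,[0,0,0],0]]' | grep -E "ee_pos|ft_force"
python3 -m handwheel '[[-1,[0,0,-0.08],0],[-1,[0,0,0],0],[-1,[0,0,0],0]]' | grep -E "ee_pos|ft_force"
```

```text
ee_pos: [0.6074, -0.1308, 0.1696]
ft_force: [-9.8, -2.9, -4.2]
ee_pos: [0.6074, -0.1307, 0.1711]
ft_force: [-9.8, -2.5, -5.5]
ee_pos: [0.6074, -0.1305, 0.1729]
ft_force: [-10.1, -2.1, -7.1]
```

```bash
for k in 1; do
python3 -m handwheel '[[-1,[0,0,-0.1],0],[-1,[0,0,0],0],[-1,[0,0,0],0]]' | grep -E "ee_pos|ft_force"
python3 -m handwheel '[[-1,[0,0,-0.1],0],[-1,[0,0,0],0],[-1,[0,0,0],0]]' | grep -E "ee_pos|ft_force"
python3 -m handwheel '[[-1,[0,0,-0.1],0],[-1,[0,0,0],0],[-1,[0,0,0],0]]' | grep -E "ee_pos|ft_force"
done
```

```text
ee_pos: [0.6074, -0.1305, 0.1755]
ft_force: [-9.3, -2.7, -4.6]
ee_pos: [0.6083, -0.1303, 0.1792]
ft_force: [-9.3, -1.6, 0.5]
ee_pos: [0.6123, -0.13, 0.1831]
ft_force: [0.7, 1.2, -2.6]
```

```bash
python3 -m handwheel '[[-1,[0,0,-0.14],0],[-1,[0,0,-0.14],0],[-1,[0,0,0],0],[-1,[0,0,0],0]]' | grep -E "ee_|ft_force|width"
python3 - <<'E'
from h import *
p=cap('wrist')
q=cap('scene')['pixels'][170:270,250:350]; s=cap('side')['pixels'][130:230,160:260]
cv2.imwrite('pics/w4.png',np.hstack([cv2.resize(p['pixels'][150:330,220:400],(400,400)),cv2.resize(s,(400,400))]))
E
```

```text
ee_pos: [0.6117, -0.1303, 0.1903]
ee_rot: [[-0.318, 0.948, 0.001], [0.948, 0.318, -0.0], [-0.0, 0.001, -1.0]]
ft_force: [-1.2, 0.1, -3.9]
grip_width: 0.0152
```

View pics/w4.png

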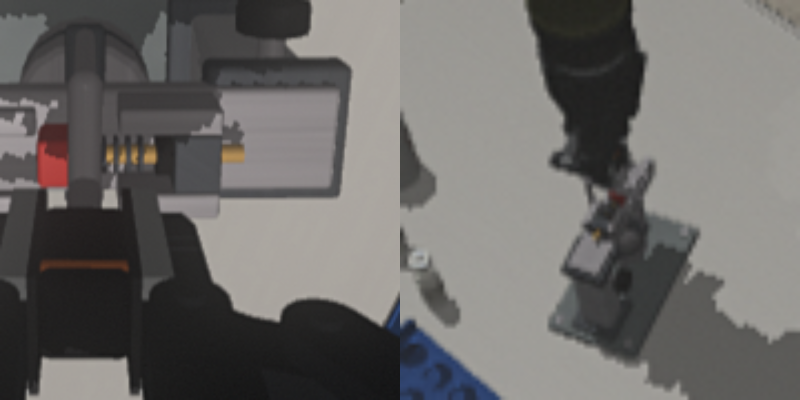

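The bar (px 88,150 left half) is above the shut red keeper. Now I draw it forward.

```bash
python3 -m handwheel '[[-1,[0,-0.15,0],0],[-1,[0,-0.3,0],0],[-1,[0,-0.3,0],0],[-1,[0,0,0],0]]' | grep -E "ee_pos|ft_force"
python3 -m handwheel '[[-1,[0,-0.3,0],0],[-1,[0,-0.3,0],0],[-1,[0,-0.3,0],0],[-1,[0,0,0],0]]' | grep -E "ee_pos|ft_force"
python3 -m handwheel '[[-1,[0,-0.3,0],0],[-1,[0,-0.3,0],0],[-1,[0,-0.3,0],0],[-1,[0,-0.3,0],0],[-1,[0,0,0],0]]' | grep -E "ee_pos|ft_force"
python3 -m handwheel '[[-1,[0,-0.4,0],0],[-1,[0,-0.5,0],0],[-1,[0,-0.4,0],0],[-1,[0,0,0],0]]' | grep -E "ee_pos|ft_force"
```

```text
ee_pos: [0.5913, -0.1368, 0.1896]
ft_force: [-0.2, 0.2, -3.6]
ee_pos: [0.5701, -0.1439, 0.1898]
ft_force: [-0.6, 0.8, -3.1]
ee_pos: [0.5418, -0.1534, 0.1897]
ft_force: [0.0, -0.3, -3.1]
ee_pos: [0.5101, -0.1638, 0.1896]
ft_force: [-0.3, -0.0, -2.3]
```

```bash
python3 -m handwheel '[[-1,[0,0,-0.3],0],[-1,[0,0,-0.6],0],[-1,[0,0,-0.6],0],[-1,[0,0,-0.6],0],[-1,[0,0,-0.6],0],[-1,[0,0,-0.6],0],[-1,[0,0,-0.3],0],[-1,[0.3,0.1,0],0],[-1,[0.6,0.3,0],0],[-1,[0.7,0.35,0],0]]' | grep -E "ee_pos|ft_force"
python3 -m handwheel '[[-1,[0.8,0.38,0],0],[-1,[0.8,0.38,0],0],[-1,[0.8,0.38,0],0],[-1,[0.8,0.38,0],0],[-1,[0.8,0.38,0],0],[-1,[0.8,0.38,0],0],[-1,[0.8,0.38,0],0],[-1,[0.8,0.38,0],0],[-1,[0.8,0.38,0],0],[-1,[0.8,0.38,0],0]]' | grep -E "ee_pos|ft_force"
python3 -m handwheel '[[-1,[0.8,0.38,0],0],[-1,[0.8,0.38,0],0],[-1,[0.7,0.35,0],0],[-1,[0.5,0.25,0],0],[-1,[0.37,0.17,0],0],[-1,[0,0,0],0],[-1,[0,0,0],0]]'| grep -E "ee_|ft_force|time"
python3 - <<'E'
from h import *
p=cap('wrist','w5.png'); q=pts(p,np.ones((384,512),bool))
b=q[(abs(q[:,2]-.05)<.004)&(abs(q[:,0]-.552)<.09)&(abs(q[:,1]-.187)<.09)]
f=(b[:,:2]*1000).astype(np.float32); print(len(b),cv2.minEnclosingCircle(f),b[:,2].mean(),cv2.minAreaRect(f))
d=r.cut_out(p,'pan')
if d: print(d[0]['confidence'],d[0]['point'])
E
```

```text
ee_pos: [0.5176, -0.119, 0.2792]
ft_force: [0.2, 0.2, -3.2]
ee_pos: [0.5436, 0.1022, 0.2789]
ft_force: [-0.3, 0.2, -3.5]
time_s: 16.98
ee_pos: [0.555, 0.1876, 0.2793]
ee_rot: [[-0.319, 0.948, -0.001], [0.948, 0.319, -0.001], [-0.001, -0.001, -1.0]]
ft_force: [-0.2, -0.8, -3.9]
7353 ((550.3301391601562, 188.0660858154297), 59.951576232910156) 0.050015817836341035 ((547.9452514648438, 193.77630615234375), (118.96532440185547, 107.36041259765625), 23.43593406677246)
0.56 [226.4, 131.2]
```

View pics/w5.png

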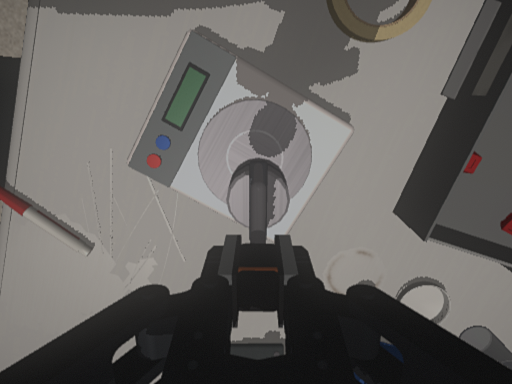

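```bash
python3 -m handwheel '[[-1,[0.075,-0.17,0.2],0],[-1,[0,0,0.5],0],[-1,[0,0,0.6],0],[-1,[0,0,0.6],0],[-1,[0,0,0.6],0],[-1,[0,0,0.4],0],[-1,[0,0,0.3],0],[-1,[0,0,0.2],0],[-1,[0,0,0],0],[-1,[0,0,0],0]]' | grep -E "ee_pos|ft_force"
python3 -m handwheel '[[-1,[0,0,0.06],0],[-1,[0,0,0],0],[-1,[0,0,0],0]]' | grep -E "ee_pos|ft_force"
python3 -m handwheel '[[-1,[0,0,0.06],0],[-1,[0,0,0],0],[-1,[0,0,0],0]]' | grep -E "ee_pos|ft_force"
python3 -m handwheel '[[-1,[0,0,0.04],0],[-1,[0,0,0],0],[-1,[0,0,0],0]]' | grep -E "ee_pos|ft_force"
```

```text
ee_pos: [0.5508, 0.1881, 0.1951]
ft_force: [0.4, -0.0, -2.8]
ee_pos: [0.551, 0.1883, 0.1938]
ft_force: [-1.0, 0.7, -3.4]
ee_pos: [0.5506, 0.1882, 0.1918]
ft_force: [-0.1, 0.5, -3.8]
ee_pos: [0.5506, 0.1881, 0.1907]
ft_force: [-0.5, 0.3, -3.3]
```

```bash
python3 -m handwheel '[[-1,[0,0,0.03],0],[-1,[0,0,0],0],[-1,[0,0,0],0],[-1,[0,0,0],0]]' | grep -E "ee_pos|ft_force"
python3 -m handwheel '[[-1,[0,0,0.03],0],[-1,[0,0,0],0],[-1,[0,0,0],0],[-1,[0,0,0],0]]' | grep -E "ee_pos|ft_force"
python3 -m handwheel '[[-1,[0,0,0.03],0],[-1,[0,0,0],0],[-1,[0,0,0],0],[-1,[0,0,0],0]]' | grep -E "ee_pos|ft_force"
```

```text
ee_pos: [0.5506, 0.1881, 0.19]
ft_force: [-0.1, -0.2, -3.3]
ee_pos: [0.5507, 0.1882, 0.1895]
ft_force: [-0.3, -0.8, -2.3]
ee_pos: [0.5508, 0.1882, 0.1888]
ft_force: [-0.1, -0.2, 0.2]
```

```bash
python3 -m handwheel '[[-1,[0,0,0],0],[-1,[0,0,0],0]]' 20 | grep -E "ee_pos|force"
python3 -m handwheel '[[-0.6,[0,0,0],0],[-0.55,[0,0,0],0],[-0.5,[0,0,0],0],[-0.4,[0,0,0],0],[-0.2,[0,0,0],0],[0,[0,0,0],0],[0.2,[0,0,0],0],[0.2,[0,0,0],0],[0.2,[0,0,0],0]]' | grep -E "ee_pos|force|width"
python3 - <<'E'
from h import *
p=cap('wrist','w6.png')
E
```

```text
ee_pos: [0.5508, 0.1882, 0.1887]
ft_force: [-0.8, 0.2, 1.8]
finger_force: 60.3
ee_pos: [0.5506, 0.1881, 0.1885]
ft_force: [0.3, -0.2, 0.3]
grip_width: 0.0514
finger_force: 0.0
```

View pics/w6.png

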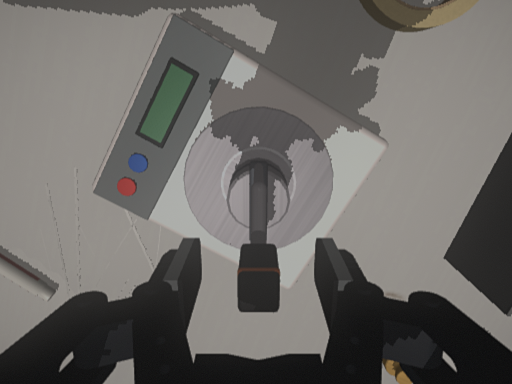

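The weight stands free on the pan at px (259,190), with open gaps on both sides of the knob. I retreat upward and check its position.

```bash
python3 -m handwheel '[[0.4,[0,0,-0.2],0],[0.5,[0,0,-0.4],0],[0.5,[0,0,-0.6],0],[0.5,[0,0,-0.7],0],[0.5,[0,0,-0.7],0],[0.5,[0,0,-0.7],0],[0.5,[0,0,-0.7],0],[0.5,[0,0,-0.6],0],[0.5,[0,0,0],0],[0.5,[0,0,0],0]]' | grep -E "ee_pos|force|time"
python3 - <<'E'
from h import *
p=cap('wrist','w7.png'); q=pts(p,np.ones((384,512),bool))
q=q[(abs(q[:,0]-.55)<.07)&(abs(q[:,1]-.188)<.07)]
for lo,hi in ((.196,.208),(.045,.0535),(.085,.095)):
    b=q[(q[:,2]>lo)&(q[:,2]<hi)];f=(b[:,:2]*1000).astype(np.float32); print(len(b),cv2.minEnclosingCircle(f),cv2.minAreaRect(f),b[:,2].mean())
for n in ('scene','side'):
  q=cap(n); 
  cv2.imwrite('pics/'+n+'9.png',cv2.resize(q['pixels'][140:240,160:290] if n=='scene' else q['pixels'][160:260,230:360],None,fx=4,fy=4))
E
```

```text
time_s: 21.47
ee_pos: [0.5513, 0.1884, 0.305]
ft_force: [-0.3, 0.1, -1.2]
finger_force: 0.0
517 ((550.191162109375, 188.20248413085938), 10.758153915405273) ((550.1923217773438, 188.09420776367188), (16.199085235595703, 15.918201446533203), 17.322969436645508) 0.20069446982527125
6587 ((550.3524780273438, 188.37435913085938), 59.929256439208984) ((550.0323486328125, 189.20553588867188), (118.5442886352539, 116.90245056152344), 16.487056732177734) 0.04921527914163308
903 ((548.7384643554688, 191.6454315185547), 24.869247436523438) ((548.5550537109375, 193.270751953125), (43.53885269165039, 45.79866409301758), 18.209148406982422) 0.09093954594969529
```

View pics/scene9.png

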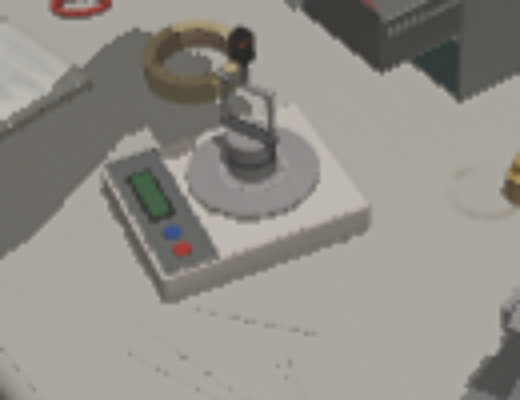

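The weight is upright (px 248,150), and its knob is within 0.5 mm of the pan's centre. I hand the job in.

```bash
python3 -c "
from station import r
print(r.close_job())"
```

```text
the job is handed in; nothing more can be done
None
```

The check weight is off the hook and stands upright in the middle of the balance pan: the keeper was pressed to its buffer at about 10 N, the knob is within 0.5 mm of the pan's centre, and the job was handed in at about 21.5 s.

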